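# Knock out jammed tester pots and fill up the display tray

### The job

Two paint tester pots are stuck in the nests of the blue shaker holder: lift each nest's red knob to knock its pot up out of the nest, stand the pot in an empty cell of the wooden display tray, and push both knobs fully down again. Fill whatever cells are still empty with spare pots from the table, one upright pot to each cell, and leave the spares you do not need standing on the table. Leave the pots that are already in the tray where they are, and do not disturb the other things on the counter.

Things in the scene. Friction and masses are not known exactly. Their poses are not given: they have to be found in the camera images.
- tray: Fixed wooden display tray, 260 mm (its y) x 180 mm (its x) x 38 mm high, with six square cells in two rows of three; each cell is 61 mm square, 30 mm deep, pitch 80 mm both ways. Origin: centre of its underside. Cell centres in the tray's own frame (x, y in mm): 0 (-40, -80), 1 (-40, 0), 2 (-40, 80), 3 (40, -80), 4 (40, 0), 5 (40, 80); cell floors 8 mm above the table. Several cells already hold a pot.
- tray_pot_0: Paint tester pot that already stands in cell 0 when present (None: absent, so that cell starts empty). All pots are alike but for their colour: white body 54 mm diameter x 57 mm high with a coloured band and a heavy steel foot, on it a black cap 42 mm diameter x 30 mm high to grip, 87 mm tall in all, 0.11-0.23 kg. Origin: centre of the underside, z up along the pot.
- tray_pot_1: Paint tester pot that already stands in cell 1 when present (None: absent, so that cell starts empty). All pots are alike but for their colour: white body 54 mm diameter x 57 mm high with a coloured band and a heavy steel foot, on it a black cap 42 mm diameter x 30 mm high to grip, 87 mm tall in all, 0.11-0.23 kg. Origin: centre of the underside, z up along the pot.
- tray_pot_2: Paint tester pot that already stands in cell 2 when present (None: absent, so that cell starts empty). All pots are alike but for their colour: white body 54 mm diameter x 57 mm high with a coloured band and a heavy steel foot, on it a black cap 42 mm diameter x 30 mm high to grip, 87 mm tall in all, 0.11-0.23 kg. Origin: centre of the underside, z up along the pot.
- tray_pot_3: Paint tester pot that already stands in cell 3 when present (None: absent, so that cell starts empty). All pots are alike but for their colour: white body 54 mm diameter x 57 mm high with a coloured band and a heavy steel foot, on it a black cap 42 mm diameter x 30 mm high to grip, 87 mm tall in all, 0.11-0.23 kg. Origin: centre of the underside, z up along the pot.
- tray_pot_4: Paint tester pot that already stands in cell 4 when present (None: absent, so that cell starts empty). All pots are alike but for their colour: white body 54 mm diameter x 57 mm high with a coloured band and a heavy steel foot, on it a black cap 42 mm diameter x 30 mm high to grip, 87 mm tall in all, 0.11-0.23 kg. Origin: centre of the underside, z up along the pot.
- tray_pot_5: Paint tester pot that already stands in cell 5 when present (None: absent, so that cell starts empty). All pots are alike but for their colour: white body 54 mm diameter x 57 mm high with a coloured band and a heavy steel foot, on it a black cap 42 mm diameter x 30 mm high to grip, 87 mm tall in all, 0.11-0.23 kg. Origin: centre of the underside, z up along the pot.
- holder: Fixed blue holder of a paint shaker: a block 90 mm (x) x 250 mm (y), 180 mm high, on a base plate that reaches 110 mm forward (-x), with two round nests side by side along its y, 120 mm apart, rim 180 mm above the table. Each nest is a 57 mm bore, 90 mm deep, with a small hole in its floor through which a knockout rod comes up. Origin: on the table, midway between the nest axes; its -x side, with the knobs, faces the robot.
- nest_a (a point): Centre of the floor of nest a, 90 mm above the table, 90 mm below the rim.
- nest_b (a point): Centre of the floor of nest b, 90 mm above the table, 90 mm below the rim.
- jammed_a: Tester pot (like the others) stuck in nest a, its cap 3 mm below the rim so that it cannot be gripped until knocked up. Origin: centre of the underside.
- jammed_b: Tester pot (like the others) stuck in nest b, its cap 3 mm below the rim so that it cannot be gripped until knocked up. Origin: centre of the underside.
- knockout_a (a joint): Height of knockout rod a in m: 0 down, 0.055 fully up (end stop). Lifting its knob by 55 mm pushes the pot of nest a up 55 mm, so that its whole cap stands clear of the rim. Moves straight up and down, friction about 7 N: it stays where it is left, with a pot on it; lifting takes about 11 N, pushing down about 6 N.
- knockout_b (a joint): Height of knockout rod b in m: 0 down, 0.055 fully up (end stop). Lifting its knob by 55 mm pushes the pot of nest b up 55 mm, so that its whole cap stands clear of the rim. Moves straight up and down, friction about 7 N: it stays where it is left, with a pot on it; lifting takes about 11 N, pushing down about 6 N.
- knob_a (a point): Centre of the red knob of knockout rod a: upright cylinder 32 mm diameter, 32 mm high, on a 12 mm stem, 90 mm in front (-x of the holder) of the nest's axis; 200 mm above the table when down (its underside 4 mm above the rim's level).
- knob_b (a point): Centre of the red knob of knockout rod b: upright cylinder 32 mm diameter, 32 mm high, on a 12 mm stem, 90 mm in front (-x of the holder) of the nest's axis; 200 mm above the table when down (its underside 4 mm above the rim's level).
- spare_0: Spare tester pot (like the others) standing on the table between tray and holder. Origin: centre of the underside.
- spare_1: Spare tester pot (like the others) standing on the table between tray and holder. Origin: centre of the underside.
- spare_2: Spare tester pot (like the others) standing on the table between tray and holder. Origin: centre of the underside.
- tape: Bystander: yellow roll of tape, 96 mm diameter, 24 mm high, lying on the table.
- brush: Bystander: paint brush 190 mm long, lying beyond the work area.
- opener: Bystander: screwdriver-like tin opener 160 mm long, lying in front of the work area.
- tin: Bystander: paint tin, 100 mm diameter, 120 mm high.
- filler: Bystander: filler bottle, 70 mm diameter, 170 mm high.

How it is judged:
On the way:
1. a stuck pot has been knocked up in its nest by its rod, at least 40 mm (((value of joint knockout_a above 0.04 m and z of jammed_a in the frame of nest_a above 0.037 m and horizontal distance between jammed_a and nest_a below 0.01 m) or (value of joint knockout_b above 0.04 m and z of jammed_b in the frame of nest_b above 0.037 m and horizontal distance between jammed_b and nest_b below 0.01 m))), for 0.2 s.
At the end, for the whole second after the job is handed in: Every tray cell holds one upright pot standing on its floor (within 10 mm of the cell's centre along each side, 7 mm of its floor, tilt under 0.12 rad); both pots from the nests are among them; both knockout rods are down (within 8 mm); unused spares stand upright on the table; all at rest (((x of tray_pot_0 in the frame of tray between -0.05 and -0.03 m and y of tray_pot_0 in the frame of tray between -0.09 and -0.07 m and z of tray_pot_0 in the frame of tray below 0.015 m and angle between tray_pot_0's own z axis and vertical below 0.12 rad) or (x of jammed_a in the frame of tray between -0.05 and -0.03 m and y of jammed_a in the frame of tray between -0.09 and -0.07 m and z of jammed_a in the frame of tray below 0.015 m and angle between jammed_a's own z axis and vertical below 0.12 rad) or (x of jammed_b in the frame of tray between -0.05 and -0.03 m and y of jammed_b in the frame of tray between -0.09 and -0.07 m and z of jammed_b in the frame of tray below 0.015 m and angle between jammed_b's own z axis and vertical below 0.12 rad) or (x of spare_0 in the frame of tray between -0.05 and -0.03 m and y of spare_0 in the frame of tray between -0.09 and -0.07 m and z of spare_0 in the frame of tray below 0.015 m and angle between spare_0's own z axis and vertical below 0.12 rad) or (x of spare_1 in the frame of tray between -0.05 and -0.03 m and y of spare_1 in the frame of tray between -0.09 and -0.07 m and z of spare_1 in the frame of tray below 0.015 m and angle between spare_1's own z axis and vertical below 0.12 rad) or (x of spare_2 in the frame of tray between -0.05 and -0.03 m and y of spare_2 in the frame of tray between -0.09 and -0.07 m and z of spare_2 in the frame of tray below 0.015 m and angle between spare_2's own z axis and vertical below 0.12 rad)) and ((x of tray_pot_1 in the frame of tray between -0.05 and -0.03 m and y of tray_pot_1 in the frame of tray between -0.01 and 0.01 m and z of tray_pot_1 in the frame of tray below 0.015 m and angle between tray_pot_1's own z axis and vertical below 0.12 rad) or (x of jammed_a in the frame of tray between -0.05 and -0.03 m and y of jammed_a in the frame of tray between -0.01 and 0.01 m and z of jammed_a in the frame of tray below 0.015 m and angle between jammed_a's own z axis and vertical below 0.12 rad) or (x of jammed_b in the frame of tray between -0.05 and -0.03 m and y of jammed_b in the frame of tray between -0.01 and 0.01 m and z of jammed_b in the frame of tray below 0.015 m and angle between jammed_b's own z axis and vertical below 0.12 rad) or (x of spare_0 in the frame of tray between -0.05 and -0.03 m and y of spare_0 in the frame of tray between -0.01 and 0.01 m and z of spare_0 in the frame of tray below 0.015 m and angle between spare_0's own z axis and vertical below 0.12 rad) or (x of spare_1 in the frame of tray between -0.05 and -0.03 m and y of spare_1 in the frame of tray between -0.01 and 0.01 m and z of spare_1 in the frame of tray below 0.015 m and angle between spare_1's own z axis and vertical below 0.12 rad) or (x of spare_2 in the frame of tray between -0.05 and -0.03 m and y of spare_2 in the frame of tray between -0.01 and 0.01 m and z of spare_2 in the frame of tray below 0.015 m and angle between spare_2's own z axis and vertical below 0.12 rad)) and ((x of tray_pot_2 in the frame of tray between -0.05 and -0.03 m and y of tray_pot_2 in the frame of tray between 0.07 and 0.09 m and z of tray_pot_2 in the frame of tray below 0.015 m and angle between tray_pot_2's own z axis and vertical below 0.12 rad) or (x of jammed_a in the frame of tray between -0.05 and -0.03 m and y of jammed_a in the frame of tray between 0.07 and 0.09 m and z of jammed_a in the frame of tray below 0.015 m and angle between jammed_a's own z axis and vertical below 0.12 rad) or (x of jammed_b in the frame of tray between -0.05 and -0.03 m and y of jammed_b in the frame of tray between 0.07 and 0.09 m and z of jammed_b in the frame of tray below 0.015 m and angle between jammed_b's own z axis and vertical below 0.12 rad) or (x of spare_0 in the frame of tray between -0.05 and -0.03 m and y of spare_0 in the frame of tray between 0.07 and 0.09 m and z of spare_0 in the frame of tray below 0.015 m and angle between spare_0's own z axis and vertical below 0.12 rad) or (x of spare_1 in the frame of tray between -0.05 and -0.03 m and y of spare_1 in the frame of tray between 0.07 and 0.09 m and z of spare_1 in the frame of tray below 0.015 m and angle between spare_1's own z axis and vertical below 0.12 rad) or (x of spare_2 in the frame of tray between -0.05 and -0.03 m and y of spare_2 in the frame of tray between 0.07 and 0.09 m and z of spare_2 in the frame of tray below 0.015 m and angle between spare_2's own z axis and vertical below 0.12 rad)) and ((x of tray_pot_3 in the frame of tray between 0.03 and 0.05 m and y of tray_pot_3 in the frame of tray between -0.09 and -0.07 m and z of tray_pot_3 in the frame of tray below 0.015 m and angle between tray_pot_3's own z axis and vertical below 0.12 rad) or (x of jammed_a in the frame of tray between 0.03 and 0.05 m and y of jammed_a in the frame of tray between -0.09 and -0.07 m and z of jammed_a in the frame of tray below 0.015 m and angle between jammed_a's own z axis and vertical below 0.12 rad) or (x of jammed_b in the frame of tray between 0.03 and 0.05 m and y of jammed_b in the frame of tray between -0.09 and -0.07 m and z of jammed_b in the frame of tray below 0.015 m and angle between jammed_b's own z axis and vertical below 0.12 rad) or (x of spare_0 in the frame of tray between 0.03 and 0.05 m and y of spare_0 in the frame of tray between -0.09 and -0.07 m and z of spare_0 in the frame of tray below 0.015 m and angle between spare_0's own z axis and vertical below 0.12 rad) or (x of spare_1 in the frame of tray between 0.03 and 0.05 m and y of spare_1 in the frame of tray between -0.09 and -0.07 m and z of spare_1 in the frame of tray below 0.015 m and angle between spare_1's own z axis and vertical below 0.12 rad) or (x of spare_2 in the frame of tray between 0.03 and 0.05 m and y of spare_2 in the frame of tray between -0.09 and -0.07 m and z of spare_2 in the frame of tray below 0.015 m and angle between spare_2's own z axis and vertical below 0.12 rad)) and ((x of tray_pot_4 in the frame of tray between 0.03 and 0.05 m and y of tray_pot_4 in the frame of tray between -0.01 and 0.01 m and z of tray_pot_4 in the frame of tray below 0.015 m and angle between tray_pot_4's own z axis and vertical below 0.12 rad) or (x of jammed_a in the frame of tray between 0.03 and 0.05 m and y of jammed_a in the frame of tray between -0.01 and 0.01 m and z of jammed_a in the frame of tray below 0.015 m and angle between jammed_a's own z axis and vertical below 0.12 rad) or (x of jammed_b in the frame of tray between 0.03 and 0.05 m and y of jammed_b in the frame of tray between -0.01 and 0.01 m and z of jammed_b in the frame of tray below 0.015 m and angle between jammed_b's own z axis and vertical below 0.12 rad) or (x of spare_0 in the frame of tray between 0.03 and 0.05 m and y of spare_0 in the frame of tray between -0.01 and 0.01 m and z of spare_0 in the frame of tray below 0.015 m and angle between spare_0's own z axis and vertical below 0.12 rad) or (x of spare_1 in the frame of tray between 0.03 and 0.05 m and y of spare_1 in the frame of tray between -0.01 and 0.01 m and z of spare_1 in the frame of tray below 0.015 m and angle between spare_1's own z axis and vertical below 0.12 rad) or (x of spare_2 in the frame of tray between 0.03 and 0.05 m and y of spare_2 in the frame of tray between -0.01 and 0.01 m and z of spare_2 in the frame of tray below 0.015 m and angle between spare_2's own z axis and vertical below 0.12 rad)) and ((x of tray_pot_5 in the frame of tray between 0.03 and 0.05 m and y of tray_pot_5 in the frame of tray between 0.07 and 0.09 m and z of tray_pot_5 in the frame of tray below 0.015 m and angle between tray_pot_5's own z axis and vertical below 0.12 rad) or (x of jammed_a in the frame of tray between 0.03 and 0.05 m and y of jammed_a in the frame of tray between 0.07 and 0.09 m and z of jammed_a in the frame of tray below 0.015 m and angle between jammed_a's own z axis and vertical below 0.12 rad) or (x of jammed_b in the frame of tray between 0.03 and 0.05 m and y of jammed_b in the frame of tray between 0.07 and 0.09 m and z of jammed_b in the frame of tray below 0.015 m and angle between jammed_b's own z axis and vertical below 0.12 rad) or (x of spare_0 in the frame of tray between 0.03 and 0.05 m and y of spare_0 in the frame of tray between 0.07 and 0.09 m and z of spare_0 in the frame of tray below 0.015 m and angle between spare_0's own z axis and vertical below 0.12 rad) or (x of spare_1 in the frame of tray between 0.03 and 0.05 m and y of spare_1 in the frame of tray between 0.07 and 0.09 m and z of spare_1 in the frame of tray below 0.015 m and angle between spare_1's own z axis and vertical below 0.12 rad) or (x of spare_2 in the frame of tray between 0.03 and 0.05 m and y of spare_2 in the frame of tray between 0.07 and 0.09 m and z of spare_2 in the frame of tray below 0.015 m and angle between spare_2's own z axis and vertical below 0.12 rad)) and x of jammed_a in the frame of tray between -0.05 and 0.05 m and y of jammed_a in the frame of tray between -0.09 and 0.09 m and z of each of jammed_a, jammed_b in the frame of tray below 0.015 m and angle between each of jammed_a, jammed_b, spare_0, spare_1, spare_2's own z axis and vertical below 0.12 rad and x of jammed_b in the frame of tray between -0.05 and 0.05 m and y of jammed_b in the frame of tray between -0.09 and 0.09 m and value of joint each of knockout_a, knockout_b below 0.008 m and height (world z) of each of spare_0, spare_1, spare_2 below 0.015 m and linear speed of each of jammed_a, jammed_b, spare_0, spare_1, spare_2 below 0.02 m/s); the robot touches nothing.
It fails at once if a pot that was already in the tray is moved by more than 20 mm (distance of any of tray_pot_0, tray_pot_1, tray_pot_2, tray_pot_3, tray_pot_4, tray_pot_5 from where it was at the start of the episode above 0.02 m).
It fails at once if a bystander is moved by more than 50 mm (distance of any of tape, brush, opener, tin, filler from where it was at the start of the episode above 0.05 m).
Of tray_pot_0, tray_pot_1, tray_pot_2, tray_pot_3, tray_pot_4, tray_pot_5 only 1 to 3 are there at a start; the rules pass over those that are not, and their reading is None.
At some moment in a run one of spare_0, spare_1, spare_2 may be knocked a few centimetres aside while the robot is not near it.
It also fails if it takes over 210 s, if anything falls off the work surface, if the arm or the gripper's body presses on something with over 40 N, if the wrist force passes 120 N, or if a joint passes its speed limit or range.

### The arm

A 6-joint arm with a two-finger parallel gripper is mounted at the origin on the work surface. World frame = base frame: x ahead of the robot, y to its left, z up, the work surface at z = 0. Lengths are in m, angles in rad, forces in N, time in s.
With the tool pointing down it reaches from about 0.35 to 0.775 m from the base axis. Payload 7.3 kg.
Tool frame: the origin (TCP) lies on the front face of the gripper's body, between the roots of the fingers; the fingertips stand 66 mm ahead of it and the grasp point (between the pads) lies 47 mm ahead of it (r.tips_ahead is the distance from the TCP to the fingertips, in m); z points along the fingers, x is the direction in which the jaws open and shut, and the axes are right-handed (so a half turn about z gives the same grasp; the last joint's range is limited). The gripper opens to 92 mm and grips with 3 to 60 N. Pads are 19 mm wide; open, the fingers measure 130 mm over their backs; the gripper's body (75 mm by 190 mm) begins 47 mm behind the grasp point.
Start: joints at [0.998, 0.342, 1.524, -0, 1.275, -0.146], TCP at [0.217, 0.478, 0.292] pointing down, gripper open.
Joint ranges: [-2.53, 2.53], [-0.77, 2.02], [0.04, 2.7], [-1, 4.14], [0.28, 2.66], [-3.11, 3.11]. Speed limits (rad/s): [2.57, 2.57, 3.14, 3.14, 3.14, 3.14].

### API

Orientations are given as a rotation vector (axis times angle).
In Python, from rig import r gives the robot as it stands.
- The arm moves only by the tool play_rows, never from a script. Its argument "steps" is a list of rows, each a list of 7 numbers: the shift along the tool's x, y, z in m, then the turn, a rotation vector about the tool's x, y, z in rad, then the opening in per cent of the stroke, from 0 (shut) to 100 (fully open). In form: [[dx, dy, dz, wx, wy, wz, hand], ...]. A call has 1 to 10 rows; each row is the pose to reach, as a shift and turn from the pose measured when the call began, along the tool's axes at that moment; what a row does not reach only later rows make up. A row lasts 1/8 s, in which the tool goes at most 62.5 mm and 10.7 degrees, less where a joint would pass 70% of its speed; a pose out of reach is approached as far as the arm can. A call with a gripper value outside its range is refused whole. The fingers move at their own pace and stop on an object; the grip force is fixed at half the most. Time passes only in rows, so rows that repeat a pose let the fingers close. It gives the time, the measured TCP pose, the force and the opening at its end, in the units of the state.
- r.read_state(): the state, without advancing time (a new reading comes with each control period).
- r.capture(name): name is "scene" or "top" or "wrist"; returns a dict with "img" (480x640x3 uint8, red, green, blue), "fx", "fy", "cx", "cy" (pixels), "extrinsics" (4x4, takes a point from camera to world coordinates); the wrist camera has in their place "mount" (4x4, takes a point from camera to tool coordinates, whose origin is the TCP and whose axes are the tool frame's). Camera axes: x right, y up, looking along -z (the intrinsics and any distortion apply to the point x, -y, -z); pixel columns grow to the right and rows downward; lengths in m; the calibration is good to about 2 mm. A picture is of the moment at which its call begins: read the wrist's pose just before it. There is no depth.
- r.sign_off(): hands the job in, once; it reports no verdict.
The state is a dict: "time_s": time; "joint_positions": joint angles; "joint_vel": joint speeds; "joint_torque": joint torques, N m; "eef_pos": TCP position; "ee_rot": TCP orientation; "contact_force": force on the tool from outside, world axes, zero at the start; "torque": the same for the moment, N m; "width": opening from 0.0 (shut) to 1.0 (fully open).
Only numpy, scipy, OpenCV 4.12 (cv2) and the standard library are available. Lean on these libraries where they do the work, as an engineer would, in place of code of your own. Each camera call takes 0.05 s, during which the arm holds its last target. There are 200 camera calls.

## Working session

There is one attempt and no reset: what is moved stays moved. The work goes in short steps, Python scripts to look and compute and a tool call to move; the robot and the scene stay as the last step left them, time stands still between calls to the robot, and variables do not carry over. Pictures are saved under pics/ and viewed, about 12 in all and at most 16, crops included, and the job is handed in when it is done.

Besides the shell and the picture viewer there is one more tool, called as name(argument=value, ...), one argument or row to a line, values as JSON. play_rows: Moves the arm, as the interface text tells. Its arguments: {"type":"object","properties":{"steps":{"type":"array"}},"required":["steps"]}

```bash
mkdir -p pics; ls; cat > h.py <<'E'
import numpy as np, cv2
from rig import r
from scipy.spatial.transform import Rotation as R
def cam(n):
    s=r.read_state(); c=r.capture(n)
    if 'mount' in c:
        T=np.eye(4);T[:3,:3]=R.from_rotvec(s['ee_rot']).as_matrix();T[:3,3]=s['eef_pos']
        c['extrinsics']=T@np.array(c['mount'])
    return c
def ray(c,u,v,z):
    E=np.array(c['extrinsics']);d=E[:3,:3]@np.array([(u-c['cx'])/c['fx'],-(v-c['cy'])/c['fy'],-1])
    o=E[:3,3];return o+d*(z-o[2])/d[2]
def pix(c,p):
    E=np.array(c['extrinsics']);q=E[:3,:3].T@(np.array(p)-E[:3,3])
    return np.array([c['cx']+c['fx']*q[0]/-q[2],c['cy']-c['fy']*q[1]/-q[2]])
def save(c,n): cv2.imwrite(f'pics/{n}.png',cv2.cvtColor(c['img'],cv2.COLOR_RGB2BGR))
E
python3 - <<'E'
from h import *
for n in ['scene','top']:
    c=cam(n);save(c,n);print(n,c.keys(),c['fx'],c['cx'],c['cy'],np.round(c['extrinsics'],3).tolist())
print(r.read_state())
E
```

```text
pics
scene dict_keys(['img', 'fx', 'fy', 'cx', 'cy', 'extrinsics']) 469.408284592348 320.30783153446896 232.12757257956775 [[0.645, -0.492, 0.585, 1.203], [0.764, 0.415, -0.494, -0.637], [0.0, 0.765, 0.644, 0.842], [0.0, 0.0, 0.0, 1.0]]
top dict_keys(['img', 'fx', 'fy', 'cx', 'cy', 'extrinsics']) 488.3794370325235 317.55377001785314 239.40154480311512 [[-0.025, 0.996, -0.088, 0.477], [-1.0, -0.025, -0.001, -0.103], [-0.004, 0.088, 0.996, 1.195], [0.0, 0.0, 0.0, 1.0]]
{'time_s': 0.1, 'joint_positions': array([ 9.97985314e-01,  3.42626336e-01,  1.52489892e+00, -1.79816138e-06,
        1.27542250e+00, -1.45979533e-01]), 'joint_vel': array([-0.00127588, -0.00166223, -0.00290798, -0.00188937,  0.00166722,
       -0.00088507]), 'joint_torque': array([ 1.69724590e-03, -4.31998801e+01, -2.44696534e+01,  7.19673978e-02,
        5.24833391e-02, -9.80269715e-05]), 'eef_pos': array([0.21716522, 0.47768027, 0.29163615]), 'ee_rot': array([ 2.64107081e+00,  1.70024049e+00, -1.93687454e-03]), 'contact_force': array([ 0.12925008, -0.96679104,  0.04211048]), 'torque': array([-0.02676723, -0.06296287,  0.00234035]), 'width': 1.002731075924114}
```

View pics/scene.png

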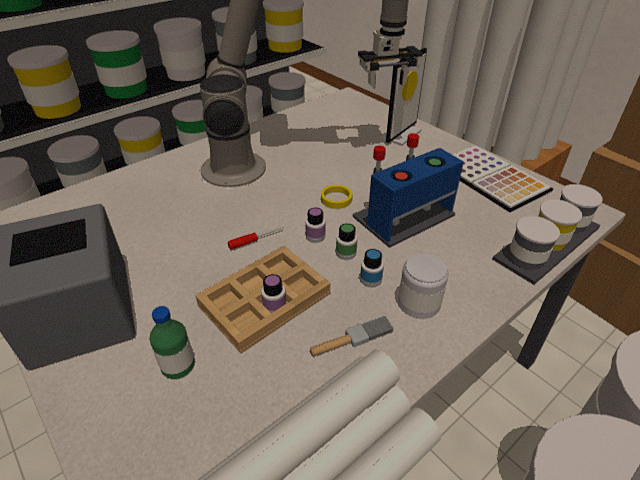

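View pics/top.png

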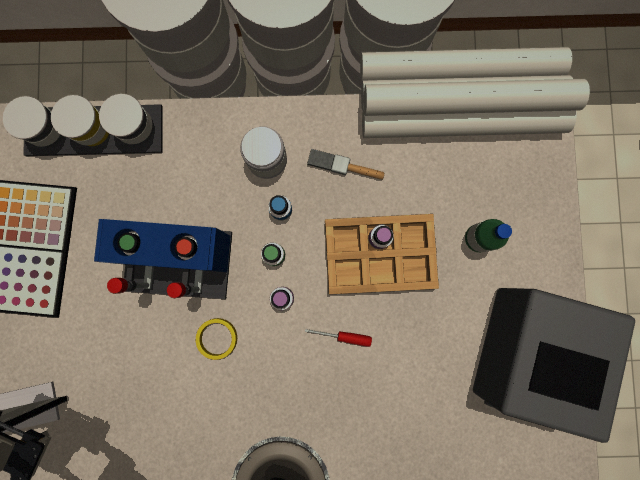

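Top view: tray centred near (382,255) with one pot, in its far-middle cell. Spares are at (279,206), (272,254) and (282,298), nests at (127,242) and (185,246), knobs at (117,285) and (176,290). There are five empty cells, so all three spares are needed.

```bash
cat >> h.py <<'E'
def blobs(c,name,zs,amin=30):
    h=cv2.cvtColor(c['img'],cv2.COLOR_RGB2HSV)
    lo={'red':(0,150,60),'green':(40,60,40),'blue':(95,80,60),'purple':(135,30,60),'wood':(10,90,80)}[name]
    hi={'red':(6,255,255),'green':(85,255,255),'blue':(107,255,255),'purple':(170,255,255),'wood':(22,255,255)}[name]
    m=cv2.inRange(h,lo,hi)
    n,l,s,ce=cv2.connectedComponentsWithStats(m)
    for i in range(1,n):
        if s[i,4]>amin: print(name,s[i].tolist(),np.round(ce[i],1),[np.round(ray(c,*ce[i],z)[:2],4).tolist() for z in zs])
    return m
E
python3 - <<'E'
from h import *
c=cam('top')
for n,z in [('red',[.216,.177]),('green',[.087,.177]),('blue',[.087]),('purple',[.087,.095])]: blobs(c,n,z)
m=blobs(c,'wood',[.038],300)
cs=max(cv2.findContours(m,cv2.RETR_EXTERNAL,cv2.CHAIN_APPROX_NONE)[0],key=cv2.contourArea)
rc=cv2.minAreaRect(cs);b=cv2.boxPoints(rc);print(b, [ray(c,*p,.038)[:2].round(4).tolist() for p in b])
P=np.array([ray(c,*p,.038)[:2] for p in cs[:,0]],np.float32);print('rect',cv2.minAreaRect(P))
E
```

```text
red [7, 230, 10, 10, 53] [ 11.1 235. ] [[0.5876, 0.5165], [0.592, 0.5412]]
red [176, 239, 16, 16, 198] [183.5 246.3] [[0.5561, 0.1684], [0.5592, 0.1792]]
red [107, 278, 16, 15, 184] [114.3 285.1] [[0.4817, 0.3068], [0.4819, 0.3231]]
red [167, 282, 15, 16, 195] [174.  289.5] [[0.47, 0.1874], [0.4698, 0.1989]]
red [43, 286, 7, 7, 39] [ 45.8 289. ] [[0.4774, 0.4438], [0.4775, 0.4656]]
red [40, 300, 8, 7, 46] [ 43.5 303.1] [[0.4495, 0.4477], [0.4484, 0.4697]]
red [338, 332, 34, 15, 341] [354.5 338.5] [[0.3649, -0.1696], [0.3605, -0.1723]]
green [478, 219, 31, 31, 514] [490.5 234.3] [[0.5766, -0.4951], [0.5685, -0.4633]]
green [119, 235, 16, 15, 192] [126.6 242. ] [[0.5796, 0.3341], [0.5713, 0.2986]]
green [264, 245, 14, 15, 169] [270.5 252.4] [[0.5476, 0.0065], [0.5419, -0.0024]]
blue [271, 197, 15, 14, 160] [277.9 203.6] [[0.6593, -0.0124]]
purple [377, 228, 14, 14, 163] [383.5 234.3] [[0.5826, -0.2517], [0.5818, -0.2507]]
purple [48, 234, 11, 10, 77] [ 53.3 238.8] [[0.5911, 0.5015], [0.5903, 0.4972]]
purple [2, 268, 8, 8, 52] [  5.7 271.3] [[0.5197, 0.608], [0.5194, 0.6028]]
purple [16, 269, 8, 8, 53] [ 19.6 272.3] [[0.5166, 0.5763], [0.5163, 0.5714]]
purple [0, 281, 8, 9, 58] [  3.5 285.1] [[0.4885, 0.612], [0.4884, 0.6068]]
purple [14, 283, 8, 8, 47] [ 17.5 286.3] [[0.4851, 0.5802], [0.4851, 0.5752]]
purple [273, 292, 15, 14, 167] [279.7 298.5] [[0.4431, -0.0128], [0.4434, -0.0134]]
purple [0, 296, 6, 8, 40] [  2.1 299.4] [[0.4565, 0.6141], [0.4567, 0.609]]
wood [325, 214, 114, 81, 7250] [380.5 255.2] [[0.5376, -0.2495]]
[[324.1183  218.67093]
 [434.4544  212.92426]
 [438.3858  288.40698]
 [328.04968 294.15366]] [[0.6283, -0.1181], [0.6355, -0.3817], [0.4561, -0.3828], [0.449, -0.1227]]
rect ((0.5421271920204163, -0.25075799226760864), (0.17931155860424042, 0.2609114348888397), 1.5240662097930908)
```

```bash
cat >> h.py <<'E'
def delta(targets,yaw=None):
    "targets: world xyz of TCP; yaw (deg) of tool x axis, mod 180. prints rows in tool axes"
    s=r.read_state();M=R.from_rotvec(s['ee_rot']).as_matrix()
    cy=np.degrees(np.arctan2(M[1,0],M[0,0]))
    print('t',round(s['time_s'],2),'pos',np.round(s['eef_pos'],4),'yaw',round(cy,2),'q6',round(s['joint_positions'][5],2),'q1',round(s['joint_positions'][0],2),'F',np.round(s['contact_force'],1),'w',round(s['width'],3))
    if yaw is None: yaw=cy
    d=(yaw-cy+90)%180-90
    a=np.radians(cy+d);G=np.array([[np.cos(a),np.sin(a),0],[np.sin(a),-np.cos(a),0],[0,0,-1]])
    w=R.from_matrix(M.T@G).as_rotvec()
    for t in targets: print(np.round(M.T@(np.array(t)-s['eef_pos']),4).tolist(),'w',np.round(w,4).tolist())
TRAY=(np.array([.542,-.251]),np.radians(1.5))
def cell(dx,dy):
    c,s=np.cos(TRAY[1]),np.sin(TRAY[1]);return TRAY[0]+np.array([c*dx-s*dy,s*dx+c*dy])
E
python3 - <<'E'
from h import *
delta([(.40,.40,.34),(.4817,.3068,.34)],84.8)
E
```

```text
t 0.15 pos [0.2172 0.4777 0.2917] yaw 65.54 q6 -0.15 q1 1.0 F [ 0.   0.9 -0.2] w 0.997
[0.0049, 0.1986, -0.0483] w [-0.0003, 0.0011, -0.3361]
[-0.0461, 0.3115, -0.0483] w [-0.0003, 0.0011, -0.3361]
```

play_rows(
  steps=[
    [0,0.05,-0.048,0,0,-0.1,100],
    [0.005,0.11,-0.048,0,0,-0.2,100],
    [-0.005,0.17,-0.048,0,0,-0.336,100],
    [-0.02,0.23,-0.048,0,0,-0.336,100],
    [-0.035,0.28,-0.048,0,0,-0.336,100],
    [-0.046,0.3115,-0.048,0,0,-0.336,100],
    [-0.046,0.3115,-0.048,0,0,-0.336,100],
    [-0.046,0.3115,-0.048,0,0,-0.336,100],
    [-0.046,0.3115,-0.048,0,0,-0.336,100],
  ],
)

```text
time_s: 1.27
eef_pos: [0.4809, 0.3078, 0.3397]
ee_rot: [2.318, 2.12, -0.002]
contact_force: [0.2, -0.1, 0.9]
width: 0.999
```

```bash
python3 - <<'E'
from h import *
c=cam('wrist');save(c,'w1');delta([(.4817,.3068,.245)],84.8)
print([pix(c,p).round() for p in [(.4817,.3068,.216),(.571,.299,.177),(.470,.1874,.216)]])
blobs(c,'red',[.216,.177],300);blobs(c,'green',[.177],300)
E
```

```text
t 1.32 pos [0.4809 0.3078 0.3398] yaw 84.89 q6 -1.05 q1 0.44 F [-0.2 -0.1 -0.5] w 1.0
[-0.0009, 0.0009, 0.0948] w [-0.0006, 0.0009, 0.0016]
[array([312., 266.]), array([313., 373.]), array([ 92., 264.])]
red [66, 225, 78, 63, 3459] [105.1 254.6] [[0.4651, 0.1956], [0.4743, 0.1741]]
red [285, 227, 57, 65, 2893] [312.9 259.3] [[0.4779, 0.3074], [0.4894, 0.3061]]
green [6, 268, 52, 12, 349] [ 32.8 274.6] [[0.4834, 0.1246]]
green [289, 355, 46, 37, 1472] [311.6 373.2] [[0.5709, 0.2977]]
```

View pics/w1.png

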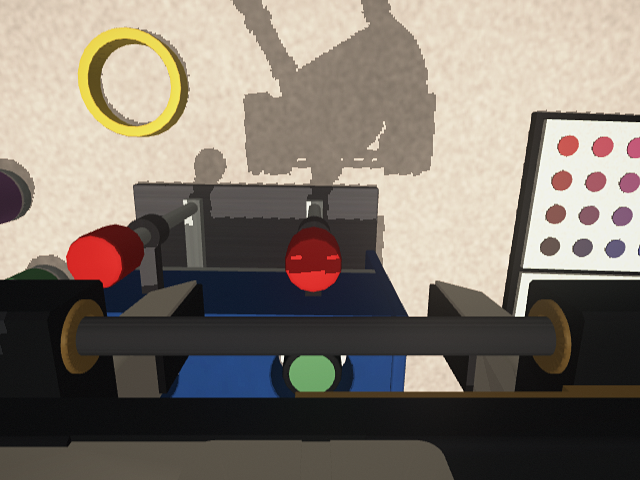

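Wrist view: knob a's top is at (313,260) and the green nest pot at (312,373). Both match the predictions to within a few mm. Now gripping.

play_rows(
  steps=[
    [-0.001,0.001,0.045,0,0,0,100],
    [-0.001,0.001,0.085,0,0,0,100],
    [-0.001,0.001,0.09,0,0,0,100],
    [-0.001,0.001,0.09,0,0,0,100],
    [-0.001,0.001,0.09,0,0,0,0],
    [-0.001,0.001,0.09,0,0,0,0],
    [-0.001,0.001,0.09,0,0,0,0],
    [-0.001,0.001,0.09,0,0,0,0],
    [-0.001,0.001,0.09,0,0,0,0],
  ],
)

```text
time_s: 2.45
eef_pos: [0.4818, 0.3066, 0.2499]
ee_rot: [2.318, 2.12, -0.002]
contact_force: [0.1, -0.6, 0.2]
width: 0.508
```

play_rows(
  steps=[
    [0,0,-0.01,0,0,0,0],
    [0,0,-0.02,0,0,0,0],
    [0,0,-0.03,0,0,0,0],
    [0,0,-0.04,0,0,0,0],
    [0,0,-0.05,0,0,0,0],
    [0,0,-0.054,0,0,0,0],
    [0,0,-0.055,0,0,0,0],
    [0,0,-0.055,0,0,0,0],
  ],
)

```text
time_s: 3.45
eef_pos: [0.4817, 0.3064, 0.305]
ee_rot: [2.318, 2.12, -0.003]
contact_force: [-0.5, -4.4, -7.3]
width: 0.341
```

```bash
python3 - <<'E'
from h import *
c=cam('scene');save(c,'s2');
import cv2
i=cv2.imread('pics/s2.png')[110:250,340:480];cv2.imwrite('pics/s2c.png',cv2.resize(i,None,fx=4,fy=4,interpolation=cv2.INTER_CUBIC))
for h in (.2,.235,.255): print(pix(c,(.4817,.3068,h)))
E
```

```text
[412.7636673  139.90460822]
[414.39907447 128.44538605]
[415.3597475 121.7139947]
```

View pics/s2c.png

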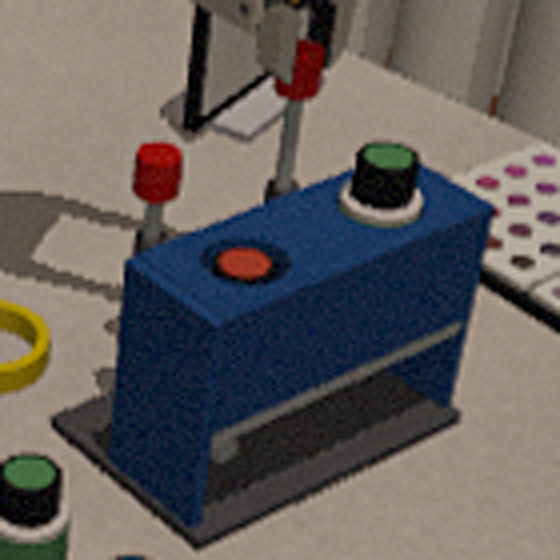

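The green cap already stands clear and knob a is at about +38 mm, because the fingers closed late. I'll lift on to the end stop.

play_rows(
  steps=[
    [0,0,-0.005,0,0,0,0],
    [0,0,-0.01,0,0,0,0],
    [0,0,-0.013,0,0,0,0],
    [0,0,-0.016,0,0,0,0],
    [0,0,-0.016,0,0,0,0],
  ],
)

```text
time_s: 4.12
eef_pos: [0.4817, 0.3063, 0.3201]
ee_rot: [2.318, 2.12, -0.004]
contact_force: [3.6, -3.3, -16.6]
width: 0.335
```

```bash
python3 - <<'E'
from h import *
c=cam('scene');blobs(c,'red',[])
blobs(c,'green',[],20);print(pix(c,(.571,.299,.232)),pix(c,(.4817,.3068,.255)))
E
```

```text
red [409, 115, 13, 15, 86] [416.  122.5] []
red [373, 146, 12, 15, 127] [379.  152.3] []
red [395, 172, 13, 8, 78] [400.7 175.2] []
red [228, 233, 30, 16, 225] [242.  240.5] []
green [0, 0, 42, 12, 414] [17.8  4.8] []
green [90, 43, 52, 25, 770] [116.8  57.4] []
green [104, 79, 43, 20, 470] [126.   90.3] []
green [175, 119, 29, 14, 251] [188.1 126.6] []
green [432, 141, 12, 7, 67] [437.7 143.6] []
green [425, 157, 21, 10, 107] [434.4 162.5] []
green [341, 224, 13, 9, 92] [346.9 227.8] []
green [336, 242, 21, 14, 190] [345.6 248.8] []
green [150, 319, 38, 37, 1051] [168.1 337.7] []
green [161, 365, 33, 14, 146] [178.3 373.3] []
[438.35244226 142.84254219] [415.3597475 121.7139947]
```

play_rows(
  steps=[
    [0,0,0,0,0,0,60],
    [0,0,0,0,0,0,60],
    [0,0,0,0,0,0,60],
    [0,0,-0.03,0,0,0,60],
    [0,0,-0.035,0,0,0,60],
    [-0.06,0,-0.035,0,0,0,65],
    [-0.119,0,-0.035,0,0,0,65],
    [-0.119,0,-0.035,0,0,0,65],
    [-0.119,0,-0.035,0,0,0,65],
  ],
)

```text
time_s: 5.3
eef_pos: [0.4712, 0.1881, 0.3554]
ee_rot: [-2.319, -2.119, 0.003]
contact_force: [-0.3, 0.1, 0.9]
width: 0.65
```

```bash
python3 - <<'E'
from h import *
delta([(.4709,.1873,.251)],84.8)
c=cam('wrist');print(pix(c,(.4709,.1873,.216)));blobs(c,'red',[.216,.177],500)
E
```

```text
t 5.3 pos [0.4712 0.1881 0.3554] yaw 84.84 q6 -1.25 q1 0.23 F [-0.3  0.1  0.9] w 0.65
[-0.0006, -0.0001, 0.1044] w [-0.0013, 0.0013, 0.0007]
[312.9014206  256.19119467]
red [287, 218, 53, 61, 2517] [313.5 248. ] [[0.466, 0.1881], [0.4764, 0.1869]]
red [513, 241, 98, 51, 2890] [559. 265.] [[0.4893, 0.3301], [0.5035, 0.3529]]
red [291, 355, 44, 24, 870] [312.3 364.9] [[0.5411, 0.1804], [0.5641, 0.178]]
```

play_rows(
  steps=[
    [-0.0005,0,0.06,0,0,0,65],
    [-0.0005,0,0.095,0,0,0,65],
    [-0.0005,0,0.104,0,0,0,65],
    [-0.0005,0,0.104,0,0,0,0],
    [-0.0005,0,0.104,0,0,0,0],
    [-0.0005,0,0.104,0,0,0,0],
    [-0.0005,0,0.104,0,0,0,0],
    [-0.0005,0,0.104,0,0,0,0],
    [-0.0005,0,0.104,0,0,0,0],
  ],
)

```text
time_s: 6.48
eef_pos: [0.4715, 0.1869, 0.2525]
ee_rot: [2.316, 2.119, -0.003]
contact_force: [-1.3, -5.9, 4.3]
width: 0.345
```

play_rows(
  steps=[
    [0,0,-0.01,0,0,0,0],
    [0,0,-0.02,0,0,0,0],
    [0,0,-0.03,0,0,0,0],
    [0,0,-0.04,0,0,0,0],
    [0,0,-0.05,0,0,0,0],
    [0,0,-0.054,0,0,0,0],
    [0,0,-0.057,0,0,0,0],
    [0,0,-0.057,0,0,0,0],
  ],
)

```text
time_s: 7.48
eef_pos: [0.4715, 0.1869, 0.3078]
ee_rot: [2.317, 2.119, -0.006]
contact_force: [7.9, -2.5, -21.1]
width: 0.341
```

```bash
python3 - <<'E'
from h import *
delta([],84.8)
c=cam('scene');blobs(c,'red',[],50)
print(pix(c,(.559,.179,.232)),pix(c,(.4709,.1873,.255)))
c=cam('top');blobs(c,'green',[.087,.232],100);blobs(c,'red',[.232,.271],100)
E
```

```text
t 7.47 pos [0.4715 0.1869 0.3078] yaw 84.89 q6 -1.25 q1 0.23 F [  7.9  -2.5 -21.1] w 0.341
red [409, 115, 13, 15, 125] [415.  121.4] []
red [379, 127, 9, 15, 80] [382.9 133.9] []
red [397, 154, 13, 7, 72] [403.1 157.1] []
red [391, 170, 21, 11, 96] [401.  176.6] []
red [228, 233, 30, 16, 235] [242.1 240.5] []
[403.77542427 156.44344232] [381.43890713 134.05480653]
green [478, 219, 31, 31, 531] [490.4 234.3] [[0.5767, -0.4948], [0.5636, -0.4435]]
green [108, 232, 17, 16, 216] [115.7 239.6] [[0.5857, 0.3589], [0.5715, 0.2985]]
green [264, 246, 14, 14, 167] [270.5 252.5] [[0.5475, 0.0064], [0.5383, -0.0079]]
red [168, 236, 17, 17, 219] [175.9 244.4] [[0.559, 0.179], [0.5557, 0.1676]]
red [338, 332, 34, 14, 340] [354.4 338.5] [[0.3668, -0.1684], [0.3713, -0.1657]]
```

play_rows(
  steps=[
    [0,0,0,0,0,0,68],
    [0,0,0,0,0,0,68],
    [0,0,0,0,0,0,68],
    [0,0,0,0,0,0,68],
    [0,0,-0.038,0,0,0,68],
    [0,0,-0.04,0,0,0,68],
    [0,0.05,-0.04,0,0,0,68],
    [0,0.088,-0.04,0,0,0,68],
    [0,0.088,-0.02,0,0,0,68],
    [0,0.088,0,0,0,0,68],
  ],
)

```text
time_s: 8.82
eef_pos: [0.5593, 0.1788, 0.3061]
ee_rot: [2.318, 2.119, -0.007]
contact_force: [0.1, 0.2, 0.4]
width: 0.681
```

```bash
python3 - <<'E'
from h import *
delta([(.559,.179,.272)],84.8)
c=cam('scene');blobs(c,'red',[],50)
E
```

```text
t 8.82 pos [0.5593 0.1788 0.3061] yaw 84.86 q6 -1.3 q1 0.18 F [0.1 0.2 0.4] w 0.681
[0.0003, -0.0003, 0.0341] w [-0.0024, 0.0042, 0.0011]
red [398, 154, 12, 7, 51] [403.7 157.5] []
red [391, 171, 21, 10, 84] [400.5 176.7] []
red [228, 233, 30, 16, 223] [242.  240.5] []
```

play_rows(
  steps=[
    [0,0,0.025,0,0.004,0,68],
    [0,0,0.034,0,0.004,0,68],
    [0,0,0.034,0,0.004,0,68],
    [0,0,0.034,0,0.004,0,0],
    [0,0,0.034,0,0.004,0,0],
    [0,0,0.034,0,0.004,0,0],
    [0,0,0.034,0,0.004,0,0],
    [0,0,0.034,0,0.004,0,0],
    [0,0,0.034,0,0.004,0,0],
  ],
)

```text
time_s: 10.0
eef_pos: [0.5581, 0.1786, 0.2697]
ee_rot: [-2.316, -2.117, 0.008]
contact_force: [0.5, -0.7, 3.1]
width: 0.454
```

play_rows(
  steps=[
    [0,0,-0.015,0,0,0,0],
    [0,0,-0.03,0,0,0,0],
    [0,0,-0.045,0,0,0,0],
    [0,0,-0.06,0,0,0,0],
    [0,0,-0.075,0,0,0,0],
    [0,0,-0.075,0,0,0,0],
  ],
)

```text
time_s: 10.75
eef_pos: [0.559, 0.1787, 0.3463]
ee_rot: [-2.317, -2.118, 0.004]
contact_force: [-0.1, -0.2, -1.7]
width: 0.455
```

```bash
python3 - <<'E'
from h import *
c=cell(-.04,.08);print(c)
for dx in (-.04,.04): print([cell(dx,dy).round(4).tolist() for dy in (-.08,0,.08)])
far=cell(.04,-.08)
delta([(.559,.05,.345),(*far,.30),(*far,.134)],91.5)
c=cam('scene');save(c,'s3');c=cam('top');m=blobs(c,'wood',[],300)
E
```

```text
[ 0.49991955 -0.17207449]
[[0.5041, -0.332], [0.502, -0.252], [0.4999, -0.1721]]
[[0.5841, -0.3299], [0.582, -0.25], [0.5799, -0.17]]
t 10.75 pos [0.559  0.1787 0.3463] yaw 84.87 q6 -1.3 q1 0.18 F [-0.1 -0.2 -1.7] w 0.455
[-0.1282, 0.0115, 0.0013] w [-0.0035, 0.0004, -0.1156]
[-0.5043, 0.0706, 0.0463] w [-0.0035, 0.0004, -0.1156]
[-0.5042, 0.0711, 0.2123] w [-0.0035, 0.0004, -0.1156]
wood [325, 214, 114, 81, 7328] [380.5 255.2] []
```

View pics/s3.png

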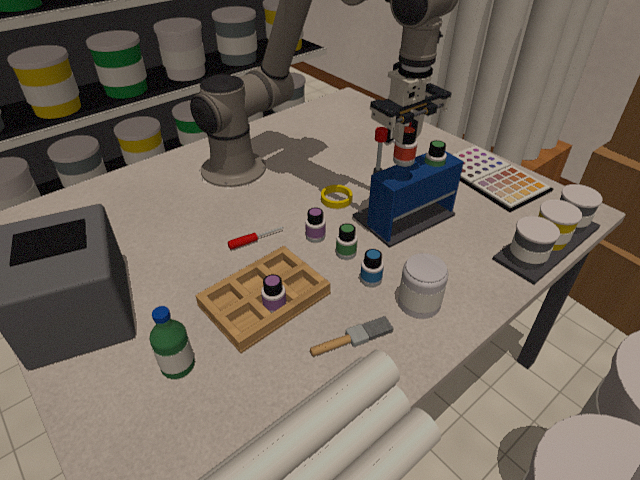

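Red pot is out of its nest and held upright at (404,150); opening of 41.8 mm matches the cap. Taking it to the tray's near-middle cell.

```bash
python3 - <<'E'
from h import *
delta([(.502,-.252,.345),(.502,-.252,.20)],91.5)
c=cam('top')
h=cv2.cvtColor(c['img'],cv2.COLOR_RGB2HSV);m=cv2.inRange(h,(105,150,80),(125,255,255));m[:,:450]=0
p=np.argwhere(m).mean(0)[::-1];print(p,ray(c,*p,.17))
E
```

```text
t 10.85 pos [0.5585 0.1786 0.3444] yaw 84.88 q6 -1.3 q1 0.18 F [-0.8  0.4 -1.7] w 0.45
[-0.4339, -0.0178, 0.0002] w [-0.0067, 0.0011, -0.1156]
[-0.4337, -0.0168, 0.1452] w [-0.0067, 0.0011, -0.1156]
[503.98726115 230.64968153] [ 0.57612109 -0.49446355  0.17      ]
```

play_rows(
  steps=[
    [-0.04,0,0,0,0,0,0],
    [-0.09,0,0,-0.003,0,-0.03,0],
    [-0.14,0,0,-0.003,0,-0.06,0],
    [-0.19,0,0,-0.003,0,-0.09,0],
    [-0.24,-0.01,0,-0.003,0,-0.115,0],
    [-0.29,-0.01,0,-0.003,0,-0.115,0],
    [-0.34,-0.015,0,-0.003,0,-0.115,0],
    [-0.39,-0.017,0,-0.003,0,-0.115,0],
    [-0.43,-0.018,0,-0.003,0,-0.115,0],
    [-0.434,-0.018,0,-0.003,0,-0.115,0],
  ],
)

```text
time_s: 12.15
eef_pos: [0.5009, -0.2545, 0.3438]
ee_rot: [-2.194, -2.243, 0.007]
contact_force: [-0.5, 1.3, -0.8]
width: 0.453
```

```bash
python3 - <<'E'
from h import *
delta([(.502,-.252,.345),(.502,-.252,.18)],91.5)
E
```

```text
t 12.15 pos [ 0.5009 -0.2545  0.3438] yaw 91.25 q6 -2.2 q1 -0.6 F [-0.5  1.3 -0.8] w 0.453
[0.0025, 0.0012, -0.0012] w [-0.0062, 0.0004, -0.0043]
[0.0025, 0.0022, 0.1638] w [-0.0062, 0.0004, -0.0043]
```

play_rows(
  steps=[
    [0.0025,0.002,0.05,-0.006,0,-0.004,0],
    [0.0025,0.002,0.1,-0.006,0,-0.004,0],
    [0.0025,0.002,0.14,-0.006,0,-0.004,0],
    [0.0025,0.002,0.16,-0.006,0,-0.004,0],
    [0.0025,0.002,0.16,-0.006,0,-0.004,0],
    [0.0025,0.002,0.16,-0.006,0,-0.004,0],
  ],
)

```text
time_s: 12.9
eef_pos: [0.5024, -0.2518, 0.1847]
ee_rot: [2.191, 2.25, -0.0]
contact_force: [0.9, -0.1, 0.2]
width: 0.448
```

```bash
python3 - <<'E'
from h import *
delta([(.502,-.252,.134)],91.5)
c=cam('wrist');save(c,'w2');
for d in [(-.13,0),(-.09,-.13),(-.09,.13),(.0,.0)]: pass
for dx in(-.0705,-.0095):
  print([pix(c,(*cell(dx,dy),.038)).round(1).tolist() for dy in (-.1105,-.0495,-.0305,.0305,.0495,.1105)])
E
```

```text
t 12.9 pos [ 0.5024 -0.2518  0.1847] yaw 91.52 q6 -2.2 q1 -0.6 F [ 0.9 -0.1  0.2] w 0.448
[-0.0001, -0.0004, 0.0507] w [0.0009, 0.001, 0.0003]
[[123.1, 201.4], [228.3, 201.3], [261.1, 201.3], [366.3, 201.3], [399.1, 201.3], [504.3, 201.2]]
[[134.7, 299.7], [233.6, 299.6], [264.4, 299.6], [363.3, 299.6], [394.1, 299.6], [493.0, 299.5]]
```

View pics/w2.png

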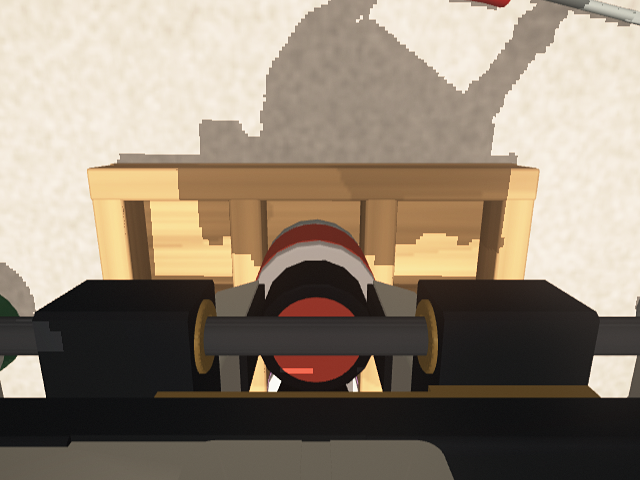

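Wrist view: the cell's near edge at row 201 and the dividers at columns 232–262 and 365–397 match the prediction within 1–3 px. Inserting.

play_rows(
  steps=[
    [0,0,0.02,0,0,0,0],
    [0,0,0.035,0,0,0,0],
    [0,0,0.045,0,0,0,0],
    [0,0,0.05,0,0,0,0],
    [0,0,0.051,0,0,0,0],
    [0,0,0.051,0,0,0,0],
  ],
)

```text
time_s: 13.7
eef_pos: [0.5027, -0.2522, 0.1342]
ee_rot: [2.19, 2.249, 0.0]
contact_force: [-0.2, 1.0, -2.0]
width: 0.453
```

play_rows(
  steps=[
    [0,0,0,0,0,0,65],
    [0,0,0,0,0,0,65],
    [0,0,0,0,0,0,65],
    [0,0,-0.04,0,0,0,65],
    [0,0,-0.1,0,0,0,65],
    [0,0,-0.16,0,0,0,65],
    [0,0,-0.2,0,0,0,65],
    [0.04,0,-0.21,0,0,0,65],
    [0.09,0,-0.21,0,0,0,65],
    [0.15,0,-0.21,0,0,0,65],
  ],
)

```text
time_s: 14.95
eef_pos: [0.4981, -0.1009, 0.3442]
ee_rot: [2.191, 2.246, 0.001]
contact_force: [0.1, 0.4, 0.1]
width: 0.65
```

```bash
python3 - <<'E'
from h import *
delta([(.5715,.2985,.345),(.5715,.2985,.271)],84.8)
c=cam('top');blobs(c,'red',[.095],80);blobs(c,'purple',[.095,.087],100);blobs(c,'blue',[.087],100);blobs(c,'green',[.087,.232],100)
E
```

```text
t 14.95 pos [ 0.4981 -0.1009  0.3442] yaw 91.42 q6 -1.95 q1 -0.35 F [0.1 0.4 0.1] w 0.65
[0.3975, 0.0832, -0.0014] w [0.0028, 0.0019, 0.1155]
[0.3976, 0.083, 0.0726] w [0.0028, 0.0019, 0.1155]
red [379, 262, 14, 14, 162] [385.3 268.3] [[0.505, -0.252]]
red [94, 278, 17, 16, 215] [102.5 285.2] [[0.4828, 0.3841]]
red [157, 282, 17, 17, 219] [165.5 290.1] [[0.4683, 0.2424]]
red [346, 333, 26, 13, 256] [358.5 339.3] [[0.3493, -0.1868]]
purple [377, 227, 14, 15, 165] [383.5 234.2] [[0.582, -0.2507], [0.5828, -0.2518]]
purple [273, 292, 14, 14, 141] [279.7 298.8] [[0.4427, -0.0133], [0.4425, -0.0126]]
blue [271, 197, 15, 14, 160] [277.9 203.6] [[0.6593, -0.0124]]
green [478, 219, 31, 31, 535] [490.4 234.2] [[0.5767, -0.4947], [0.5637, -0.4434]]
green [108, 232, 17, 16, 217] [115.7 239.6] [[0.5857, 0.359], [0.5715, 0.2985]]
```

play_rows(
  steps=[
    [0.05,0.01,0,0,0,0.03,68],
    [0.11,0.02,0,0,0,0.06,68],
    [0.17,0.035,0,0,0,0.09,68],
    [0.23,0.05,0,0.003,0.002,0.115,68],
    [0.29,0.065,0,0.003,0.002,0.115,68],
    [0.35,0.08,0,0.003,0.002,0.115,68],
    [0.39,0.083,0,0.003,0.002,0.115,68],
    [0.3975,0.083,0,0.003,0.002,0.115,68],
    [0.3975,0.083,0.01,0.003,0.002,0.115,68],
    [0.3975,0.083,0.01,0.003,0.002,0.115,68],
  ],
)

```text
time_s: 16.25
eef_pos: [0.5686, 0.304, 0.3346]
ee_rot: [-2.313, -2.119, -0.0]
contact_force: [0.0, -0.2, -0.2]
width: 0.68
```

```bash
python3 - <<'E'
from h import *
delta([(.5715,.2985,.271)],84.8)
E
```

```text
t 16.25 pos [0.5686 0.304  0.3346] yaw 85.0 q6 -1.11 q1 0.37 F [ 0.  -0.2 -0.2] w 0.68
[-0.0054, 0.0036, 0.0635] w [-0.0031, -0.0033, 0.0035]
```

play_rows(
  steps=[
    [-0.0055,0.0035,0.02,-0.003,-0.003,0.003,68],
    [-0.0055,0.0035,0.05,-0.003,-0.003,0.003,68],
    [-0.0055,0.0035,0.0635,-0.003,-0.003,0.003,68],
    [-0.0055,0.0035,0.0635,-0.003,-0.003,0.003,68],
    [-0.0055,0.0035,0.0635,-0.003,-0.003,0.003,0],
    [-0.0055,0.0035,0.0635,-0.003,-0.003,0.003,0],
    [-0.0055,0.0035,0.0635,-0.003,-0.003,0.003,0],
    [-0.0055,0.0035,0.0635,-0.003,-0.003,0.003,0],
    [-0.0055,0.0035,0.0635,-0.003,-0.003,0.003,0],
    [-0.0055,0.0035,0.0635,-0.003,-0.003,0.003,0],
  ],
)

```text
time_s: 17.5
eef_pos: [0.5716, 0.2985, 0.2714]
ee_rot: [2.319, 2.119, 0.001]
contact_force: [-0.2, -1.0, 4.2]
width: 0.451
```

play_rows(
  steps=[
    [0,0,-0.015,0,0,0,0],
    [0,0,-0.03,0,0,0,0],
    [0,0,-0.045,0,0,0,0],
    [0,0,-0.06,0,0,0,0],
    [0,0,-0.075,0,0,0,0],
    [0,0,-0.075,0,0,0,0],
  ],
)

```text
time_s: 18.25
eef_pos: [0.5719, 0.2986, 0.3481]
ee_rot: [2.319, 2.118, 0.006]
contact_force: [0.0, 0.0, -2.5]
width: 0.449
```

```bash
python3 - <<'E'
from h import *
delta([(*cell(-.04,.08),.345)],91.5)
E
```

```text
t 18.25 pos [0.5719 0.2986 0.3481] yaw 84.83 q6 -1.12 q1 0.36 F [ 0.   0.  -2.5] w 0.449
[-0.4752, -0.0292, 0.0021] w [0.0035, -0.0017, -0.1164]
```

play_rows(
  steps=[
    [-0.04,0.005,0,0,0,0,0],
    [-0.09,0.007,0,0.003,0,-0.03,0],
    [-0.15,0.01,0,0.003,0,-0.06,0],
    [-0.21,0.0,0,0.003,0,-0.09,0],
    [-0.27,-0.01,0,0.003,-0.001,-0.116,0],
    [-0.33,-0.02,0,0.003,-0.001,-0.116,0],
    [-0.39,-0.025,0,0.003,-0.001,-0.116,0],
    [-0.44,-0.029,0,0.003,-0.001,-0.116,0],
    [-0.475,-0.029,0,0.003,-0.001,-0.116,0],
    [-0.475,-0.029,0,0.003,-0.001,-0.116,0],
  ],
)

```text
time_s: 19.5
eef_pos: [0.4996, -0.1741, 0.3464]
ee_rot: [-2.196, -2.245, -0.0]
contact_force: [-0.3, 0.9, -0.5]
width: 0.453
```

```bash
python3 - <<'E'
from h import *
delta([(*cell(-.04,.08),.18),(*cell(-.04,.08),.1355)],91.5)
E
```

```text
t 19.5 pos [ 0.4996 -0.1741  0.3464] yaw 91.26 q6 -2.07 q1 -0.48 F [-0.3  0.9 -0.5] w 0.453
[0.0019, 0.0005, 0.1664] w [-0.0007, -0.0008, -0.0042]
[0.0019, 0.0005, 0.2109] w [-0.0007, -0.0008, -0.0042]
```

play_rows(
  steps=[
    [0.002,0.0005,0.05,0,0,-0.004,0],
    [0.002,0.0005,0.1,0,0,-0.004,0],
    [0.002,0.0005,0.145,0,0,-0.004,0],
    [0.002,0.0005,0.165,0,0,-0.004,0],
    [0.002,0.0005,0.175,0,0,-0.004,0],
    [0.002,0.0005,0.19,0,0,-0.004,0],
    [0.002,0.0005,0.2,0,0,-0.004,0],
    [0.002,0.0005,0.207,0,0,-0.004,0],
    [0.002,0.0005,0.2105,0,0,-0.004,0],
    [0.002,0.0005,0.2105,0,0,-0.004,0],
  ],
)

```text
time_s: 20.75
eef_pos: [0.5, -0.1721, 0.1361]
ee_rot: [-2.192, -2.25, -0.0]
contact_force: [-0.6, 0.2, -1.2]
width: 0.451
```

play_rows(
  steps=[
    [0,0,0,0,0,0,65],
    [0,0,0,0,0,0,65],
    [0,0,0,0,0,0,65],
    [0,0,-0.04,0,0,0,65],
    [0,0,-0.1,0,0,0,65],
    [0,0,-0.16,0,0,0,65],
    [0,0,-0.2,0,0,0,65],
    [0,0,-0.2,0,0,0,65],
  ],
)

```text
time_s: 21.75
eef_pos: [0.501, -0.1726, 0.3397]
ee_rot: [2.188, 2.245, 0.004]
contact_force: [0.7, -0.2, -0.7]
width: 0.653
```

```bash
python3 - <<'E'
from h import *
delta([(.471,.187,.40)],84.8)
c=cam('top');save(c,'t3');blobs(c,'red',[.095,.271],80);blobs(c,'purple',[.095,.087],100);blobs(c,'blue',[.087],100);blobs(c,'green',[.095,.087],80)
E
```

```text
t 21.75 pos [ 0.501  -0.1726  0.3397] yaw 91.49 q6 -2.07 q1 -0.48 F [ 0.7 -0.2 -0.7] w 0.653
[0.36, -0.0202, -0.0615] w [0.0066, 0.0027, 0.1167]
red [95, 278, 16, 16, 214] [102.6 285.3] [[0.4826, 0.3837], [0.4818, 0.3058]]
red [157, 282, 18, 17, 222] [165.6 290.1] [[0.4685, 0.2422], [0.4699, 0.1869]]
red [338, 332, 34, 14, 335] [354.7 338.6] [[0.3509, -0.1782], [0.3711, -0.1661]]
purple [271, 269, 14, 15, 168] [277.3 276.2] [[0.4932, -0.0089], [0.4934, -0.0082]]
blue [271, 197, 15, 14, 160] [277.9 203.6] [[0.6593, -0.0124]]
green [478, 219, 31, 31, 536] [490.3 234.2] [[0.5761, -0.4919], [0.5768, -0.4947]]
green [264, 245, 14, 15, 170] [270.6 252.5] [[0.547, 0.0055], [0.5475, 0.0062]]
```

View pics/t3.png

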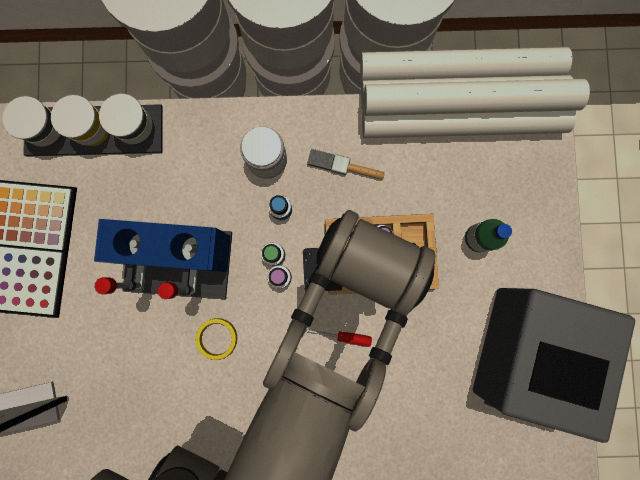

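Top view: both nests are empty. A disturbance has moved the purple spare from (282,298) to (277,276), next to the green one at (271,253), so I'll grip it across the line joining them. First I'll push the knobs down with closed fingertips.

play_rows(
  steps=[
    [0.04,0,-0.03,0,0,0.03,0],
    [0.1,-0.005,-0.055,0.006,0.003,0.06,0],
    [0.16,-0.01,-0.061,0.006,0.003,0.09,0],
    [0.22,-0.015,-0.061,0.006,0.003,0.117,0],
    [0.28,-0.02,-0.061,0.006,0.003,0.117,0],
    [0.33,-0.02,-0.061,0.006,0.003,0.117,0],
    [0.36,-0.02,-0.061,0.006,0.003,0.117,0],
    [0.36,-0.02,-0.061,0.006,0.003,0.117,0],
    [0.36,-0.02,-0.061,0.006,0.003,0.117,0],
  ],
)

```text
time_s: 22.92
eef_pos: [0.4707, 0.1865, 0.3967]
ee_rot: [-2.317, -2.115, 0.005]
contact_force: [0.2, -0.5, 0.1]
width: 0.01
```

```bash
python3 - <<'E'
from h import *
delta([(.471,.187,.34),(.471,.187,.282),(.4817,.3065,.282)],84.8)
E
```

```text
t 22.93 pos [0.4707 0.1865 0.3967] yaw 84.78 q6 -1.26 q1 0.22 F [ 0.2 -0.5  0.1] w 0.01
[0.0005, 0.0006, 0.0567] w [-0.0057, -0.0008, -0.0004]
[0.0004, 0.0009, 0.1147] w [-0.0057, -0.0008, -0.0004]
[0.1204, 0.0007, 0.1148] w [-0.0057, -0.0008, -0.0004]
```

play_rows(
  steps=[
    [0,0.001,0.04,0,0,0,0],
    [0,0.001,0.058,0,0,0,0],
    [0,0.001,0.068,0,0,0,0],
    [0,0.001,0.078,0,0,0,0],
    [0,0.001,0.088,0,0,0,0],
    [0,0.001,0.098,0,0,0,0],
    [0,0.001,0.106,0,0,0,0],
    [0,0.001,0.112,0,0,0,0],
    [0,0.001,0.114,0,0,0,0],
    [0,0.001,0.114,0,0,0,0],
  ],
)

```text
time_s: 24.18
eef_pos: [0.4713, 0.1855, 0.2831]
ee_rot: [-2.319, -2.113, 0.005]
contact_force: [-1.0, -1.5, 0.7]
width: 0.008
```

play_rows(
  steps=[
    [0,0,-0.04,0,0,0,0],
    [0,0,-0.08,0,0,0,0],
    [0.02,0,-0.085,0,0,0,0],
    [0.08,0,-0.085,0,0,0,0],
    [0.12,0,-0.085,0,0,0,0],
    [0.12,0,-0.085,0,0,0,0],
  ],
)

```text
time_s: 24.92
eef_pos: [0.4825, 0.3073, 0.3664]
ee_rot: [-2.315, -2.116, 0.008]
contact_force: [0.8, -0.2, 0.5]
width: 0.009
```

```bash
python3 - <<'E'
from h import *
delta([(.4817,.3065,.34),(.4817,.3065,.282)],84.8)
c=cam('scene');blobs(c,'red',[],50);print(pix(c,(.4709,.1873,.2)))
E
```

```text
t 24.93 pos [0.4825 0.3073 0.3664] yaw 84.87 q6 -1.05 q1 0.43 F [ 0.8 -0.2  0.5] w 0.009
[-0.0008, -0.0005, 0.0264] w [-0.0073, -0.0001, 0.0013]
[-0.0009, -0.0001, 0.0844] w [-0.0073, -0.0001, 0.0013]
red [409, 115, 13, 15, 113] [414.9 122.1] []
red [373, 145, 13, 15, 122] [379.1 151.7] []
red [228, 233, 30, 16, 231] [242.1 240.4] []
red [245, 257, 15, 11, 118] [251.8 262. ] []
red [243, 276, 22, 16, 147] [252.5 284.5] []
[379.69576047 152.66279768]
```

play_rows(
  steps=[
    [-0.001,0,0.02,-0.007,0,0,0],
    [-0.001,0,0.03,-0.007,0,0,0],
    [-0.001,0,0.04,-0.007,0,0,0],
    [-0.001,0,0.05,-0.007,0,0,0],
    [-0.001,0,0.06,-0.007,0,0,0],
    [-0.001,0,0.07,-0.007,0,0,0],
    [-0.001,0,0.078,-0.007,0,0,0],
    [-0.001,0,0.083,-0.007,0,0,0],
    [-0.001,0,0.0845,-0.007,0,0,0],
    [-0.001,0,0.0845,-0.007,0,0,0],
  ],
)

```text
time_s: 26.22
eef_pos: [0.4819, 0.3038, 0.2827]
ee_rot: [2.32, 2.117, -0.001]
contact_force: [-2.5, -2.3, 4.0]
width: 0.002
```

play_rows(
  steps=[
    [0,0,-0.04,0,0,0,50],
    [0,0,-0.07,0,0,0,60],
    [-0.04,0,-0.07,0,0,0,68],
    [-0.1,0,-0.07,0,0,0,68],
    [-0.16,0,-0.07,0,0,0,68],
    [-0.2,0,-0.07,0,0,0,68],
  ],
)

```text
time_s: 26.98
eef_pos: [0.4632, 0.1023, 0.3531]
ee_rot: [2.322, 2.114, -0.001]
contact_force: [0.2, -0.3, -0.1]
width: 0.611
```

```bash
python3 - <<'E'
from h import *
c=cam('scene');blobs(c,'red',[],50);print(pix(c,(.4817,.3068,.2)))
c=cam('top');blobs(c,'purple',[.087],100);blobs(c,'blue',[.087],100);blobs(c,'green',[.095,.087],80);blobs(c,'red',[.095],100)
delta([(.6593,-.0124,.22),(.6593,-.0124,.126)],91.5)
E
```

```text
red [407, 133, 12, 15, 120] [412.2 139.8] []
red [374, 145, 12, 15, 113] [379.2 152. ] []
red [228, 233, 30, 16, 236] [242.  240.4] []
red [245, 257, 15, 11, 119] [251.9 262.1] []
red [243, 276, 22, 16, 147] [252.6 284.5] []
[412.7636673  139.90460822]
purple [377, 228, 14, 14, 163] [383.5 234.3] [[0.5826, -0.2517]]
purple [271, 269, 14, 15, 167] [277.3 276.3] [[0.4933, -0.0082]]
blue [271, 197, 15, 14, 160] [277.9 203.6] [[0.6593, -0.0124]]
green [478, 219, 31, 31, 533] [490.4 234.3] [[0.5759, -0.4919], [0.5766, -0.4948]]
green [264, 245, 14, 15, 167] [270.5 252.5] [[0.547, 0.0056], [0.5475, 0.0064]]
green [343, 264, 15, 15, 170] [350.1 271.3] [[0.5002, -0.1726], [0.5003, -0.1731]]
red [379, 262, 14, 14, 161] [385.4 268.3] [[0.505, -0.2521]]
red [338, 332, 34, 14, 339] [354.4 338.5] [[0.3511, -0.1777]]
t 27.07 pos [0.4634 0.1014 0.3532] yaw 84.46 q6 -1.42 q1 0.05 F [0.1 0.9 0.6] w 0.668
[-0.0941, 0.2058, 0.1336] w [0.0006, 0.0021, -0.1228]
[-0.0939, 0.2058, 0.2276] w [0.0006, 0.0021, -0.1228]
```

Both knobs read as down, and the red and green pots are in their cells. Next is the blue spare.

play_rows(
  steps=[
    [-0.03,0.05,0.03,0,0.002,-0.06,68],
    [-0.06,0.1,0.06,0,0.002,-0.12,68],
    [-0.085,0.15,0.1,0,0.002,-0.12,68],
    [-0.094,0.19,0.13,0,0.002,-0.12,68],
    [-0.094,0.206,0.133,0,0.002,-0.123,68],
    [-0.094,0.206,0.133,0,0.002,-0.123,68],
    [-0.094,0.206,0.133,0,0.002,-0.123,68],
  ],
)

```text
time_s: 27.95
eef_pos: [0.6591, -0.0116, 0.2212]
ee_rot: [2.191, 2.251, 0.001]
contact_force: [-0.7, 0.6, -0.4]
width: 0.672
```

```bash
python3 - <<'E'
from h import *
delta([(.6593,-.0124,.127)],91.5)
c=cam('wrist');blobs(c,'blue',[.087],300);print(pix(c,(.6593,-.0124,.087)))
E
```

```text
t 27.95 pos [ 0.6591 -0.0116  0.2212] yaw 91.55 q6 -1.73 q1 -0.13 F [-0.7  0.6 -0.4] w 0.672
[-0.0008, 0.0, 0.0942] w [0.0012, 0.0, 0.0008]
blue [284, 230, 56, 55, 2400] [311.4 257.3] [[0.6585, -0.013]]
[312.41769375 258.69731752]
```

play_rows(
  steps=[
    [-0.001,0,0.05,0,0,0,68],
    [-0.001,0,0.085,0,0,0,68],
    [-0.001,0,0.094,0,0,0,68],
    [-0.001,0,0.094,0,0,0,68],
    [-0.001,0,0.094,0,0,0,0],
    [-0.001,0,0.094,0,0,0,0],
    [-0.001,0,0.094,0,0,0,0],
    [-0.001,0,0.094,0,0,0,0],
    [-0.001,0,0.094,0,0,0,0],
    [-0.001,0,0.094,0,0,0,0],
  ],
)

```text
time_s: 29.25
eef_pos: [0.6598, -0.0129, 0.1288]
ee_rot: [2.189, 2.249, 0.004]
contact_force: [0.2, -1.1, 5.3]
width: 0.454
```

play_rows(
  steps=[
    [0,0,-0.03,0,0,0,0],
    [0,0,-0.08,0,0,0,0],
    [0,0,-0.12,0,0,0,0],
    [-0.04,-0.01,-0.14,0,0,0,0],
    [-0.09,-0.02,-0.14,0,0,0,0],
    [-0.15,-0.04,-0.14,0,0,0,0],
    [-0.21,-0.05,-0.14,0,0,0,0],
    [-0.27,-0.06,-0.14,0,0,0,0],
    [-0.31,-0.07,-0.14,0,0,0,0],
    [-0.315,-0.08,-0.14,0,0,0,0],
  ],
)

```text
time_s: 30.5
eef_pos: [0.5865, -0.3327, 0.2672]
ee_rot: [2.194, 2.246, 0.003]
contact_force: [0.6, 1.2, -2.5]
width: 0.454
```

```bash
python3 - <<'E'
from h import *
delta([(*cell(.04,-.08),.18),(*cell(.04,-.08),.136)],91.5)
E
```

```text
t 30.5 pos [ 0.5865 -0.3327  0.2672] yaw 91.33 q6 -2.22 q1 -0.63 F [ 0.6  1.2 -2.5] w 0.454
[0.0028, -0.0025, 0.0872] w [0.0022, -0.0001, -0.0029]
[0.0028, -0.0026, 0.1312] w [0.0022, -0.0001, -0.0029]
```

play_rows(
  steps=[
    [0.0028,-0.0025,0.03,0.002,0,-0.003,0],
    [0.0028,-0.0025,0.06,0.002,0,-0.003,0],
    [0.0028,-0.0025,0.078,0.002,0,-0.003,0],
    [0.0028,-0.0025,0.085,0.002,0,-0.003,0],
    [0.0028,-0.0025,0.095,0.002,0,-0.003,0],
    [0.0028,-0.0025,0.11,0.002,0,-0.003,0],
    [0.0028,-0.0025,0.122,0.002,0,-0.003,0],
    [0.0028,-0.0025,0.128,0.002,0,-0.003,0],
    [0.0028,-0.0025,0.1295,0.002,0,-0.003,0],
    [0.0028,-0.0025,0.1295,0.002,0,-0.003,0],
  ],
)

```text
time_s: 31.75
eef_pos: [0.5843, -0.33, 0.1379]
ee_rot: [2.192, 2.25, 0.0]
contact_force: [0.3, -0.3, -2.4]
width: 0.45
```

play_rows(
  steps=[
    [0,0,0,0,0,0,65],
    [0,0,0,0,0,0,65],
    [0,0,0,0,0,0,65],
    [0,0,-0.04,0,0,0,65],
    [0,0,-0.09,0,0,0,65],
    [0.04,0,-0.1,0,0,0.06,65],
    [0.1,-0.01,-0.1,0,0,0.1,65],
    [0.16,-0.03,-0.1,0,0,0.1,65],
    [0.22,-0.06,-0.1,0,0,0.1,65],
    [0.28,-0.08,-0.1,0,0,0.1,65],
  ],
)

```text
time_s: 33.0
eef_pos: [0.4979, -0.0563, 0.2382]
ee_rot: [2.302, 2.137, 0.001]
contact_force: [1.2, -0.5, 0.6]
width: 0.65
```

```bash
python3 - <<'E'
from h import *
c=cam('top');blobs(c,'purple',[.087],100);blobs(c,'blue',[.095],100);blobs(c,'green',[.095,.087],80)
delta([(.4934,-.0082,.22)],105)
E
```

```text
purple [377, 227, 14, 15, 166] [383.5 234.2] [[0.5829, -0.2518]]
blue [412, 226, 14, 14, 166] [418.6 232.6] [[0.5838, -0.33]]
green [478, 219, 31, 31, 532] [490.4 234.2] [[0.576, -0.4919], [0.5768, -0.4948]]
green [345, 265, 13, 14, 157] [350.6 271.4] [[0.5, -0.1737], [0.5002, -0.1742]]
t 33.05 pos [ 0.4947 -0.0502  0.2379] yaw 85.91 q6 -1.76 q1 -0.26 F [-3.5  4.8 -0.5] w 0.65
[0.0417, -0.0043, 0.0181] w [-0.0023, -0.0042, -0.3331]
```

play_rows(
  steps=[
    [0.02,-0.002,0.01,-0.002,-0.004,-0.15,68],
    [0.042,-0.004,0.018,-0.002,-0.004,-0.3,68],
    [0.042,-0.004,0.018,-0.002,-0.004,-0.333,68],
    [0.042,-0.004,0.018,-0.002,-0.004,-0.333,68],
    [0.042,-0.004,0.018,-0.002,-0.004,-0.333,68],
  ],
)

```text
time_s: 33.67
eef_pos: [0.494, -0.0088, 0.2205]
ee_rot: [1.915, 2.49, 0.0]
contact_force: [-0.3, -0.6, 0.0]
width: 0.682
```

```bash
python3 - <<'E'
from h import *
delta([(.4934,-.0082,.128)],105)
c=cam('wrist');save(c,'w3');blobs(c,'purple',[.087],300);blobs(c,'green',[.087],300);print(pix(c,(.4934,-.0082,.087)))
E
```

```text
t 33.67 pos [ 0.494  -0.0088  0.2205] yaw 104.85 q6 -2.0 q1 -0.17 F [-0.3 -0.6  0. ] w 0.682
[0.0008, -0.0005, 0.0925] w [0.0004, 0.0002, -0.0026]
purple [280, 193, 73, 30, 455] [315.  201.4] [[0.4623, -0.0165]]
purple [287, 230, 57, 55, 2440] [315.  256.7] [[0.4928, -0.0085]]
green [50, 142, 72, 88, 2033] [ 99.3 177.5] [[0.4795, -0.1324]]
green [0, 166, 42, 61, 2098] [ 17.7 197.3] [[0.5015, -0.1741]]
green [291, 355, 49, 17, 608] [314.9 361.4] [[0.5567, 0.0083]]
[315.16415889 257.85447765]
```

View pics/w3.png

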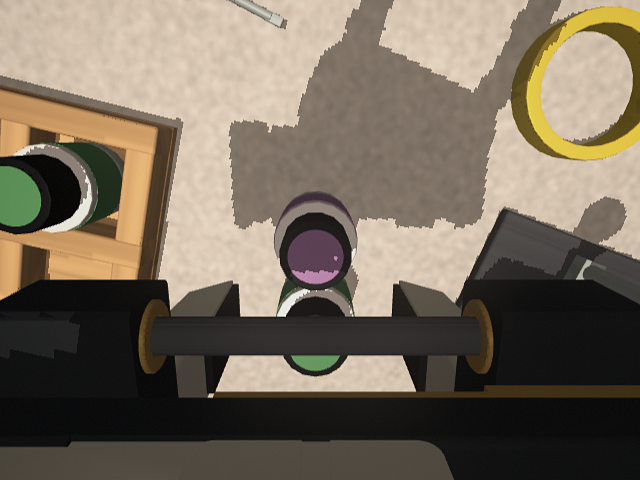

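Purple cap at (315,257) with green directly behind at (315,361); the fingers clear both.

play_rows(
  steps=[
    [0.001,-0.0005,0.05,0,0,0,68],
    [0.001,-0.0005,0.084,0,0,0,68],
    [0.001,-0.0005,0.093,0,0,0,68],
    [0.001,-0.0005,0.093,0,0,0,68],
    [0.001,-0.0005,0.093,0,0,0,0],
    [0.001,-0.0005,0.093,0,0,0,0],
    [0.001,-0.0005,0.093,0,0,0,0],
    [0.001,-0.0005,0.093,0,0,0,0],
    [0.001,-0.0005,0.093,0,0,0,0],
    [0.001,-0.0005,0.093,0,0,0,0],
  ],
)

```text
time_s: 34.98
eef_pos: [0.4938, -0.0081, 0.1282]
ee_rot: [1.914, 2.489, 0.002]
contact_force: [0.4, -1.9, 6.7]
width: 0.452
```

play_rows(
  steps=[
    [0,0,-0.03,0,0,0,0],
    [0,0,-0.08,0,0,0,0],
    [0,0,-0.13,0,0,0,0],
    [0,0,-0.14,0,0,0,0],
  ],
)

```text
time_s: 35.48
eef_pos: [0.4944, -0.0081, 0.2712]
ee_rot: [1.911, 2.485, 0.006]
contact_force: [0.2, -0.8, -2.3]
width: 0.449
```

```bash
python3 - <<'E'
from h import *
delta([(*cell(-.04,-.08),.268)],91.5)
c=cam('top');blobs(c,'green',[.087],80)
E
```

```text
t 35.48 pos [ 0.4944 -0.0081  0.2712] yaw 104.87 q6 -2.0 q1 -0.17 F [ 0.2 -0.8 -2.3] w 0.449
[-0.3156, -0.0738, 0.0037] w [0.0075, 0.0024, 0.2334]
green [478, 219, 31, 31, 534] [490.3 234.3] [[0.5767, -0.4947]]
green [343, 264, 15, 15, 171] [350.1 271.3] [[0.5004, -0.1731]]
```

play_rows(
  steps=[
    [-0.04,-0.009,0,0,0,0.05,0],
    [-0.1,-0.023,0,0.007,0.002,0.1,0],
    [-0.16,-0.037,0,0.007,0.002,0.16,0],
    [-0.22,-0.051,0,0.007,0.002,0.22,0],
    [-0.27,-0.063,0,0.007,0.002,0.233,0],
    [-0.305,-0.072,0,0.007,0.002,0.233,0],
    [-0.3155,-0.074,0,0.007,0.002,0.233,0],
    [-0.3155,-0.074,0,0.007,0.002,0.233,0],
    [-0.3155,-0.074,0,0.007,0.002,0.233,0],
  ],
)

```text
time_s: 36.65
eef_pos: [0.5036, -0.3304, 0.2703]
ee_rot: [-2.189, -2.251, 0.001]
contact_force: [-0.4, -0.6, -0.9]
width: 0.45
```

```bash
python3 - <<'E'
from h import *
delta([(*cell(-.04,-.08),.18),(*cell(-.04,-.08),.137)],91.5)
E
```

```text
t 36.65 pos [ 0.5036 -0.3304  0.2703] yaw 91.6 q6 -2.31 q1 -0.71 F [-0.4 -0.6 -0.9] w 0.45
[-0.0017, 0.0006, 0.0903] w [-0.002, -0.0013, 0.0017]
[-0.0018, 0.0007, 0.1333] w [-0.002, -0.0013, 0.0017]
```

play_rows(
  steps=[
    [-0.0017,0.0006,0.03,-0.002,-0.001,0,0],
    [-0.0017,0.0006,0.06,-0.002,-0.001,0,0],
    [-0.0017,0.0006,0.08,-0.002,-0.001,0,0],
    [-0.0017,0.0006,0.088,-0.002,-0.001,0,0],
    [-0.0017,0.0006,0.098,-0.002,-0.001,0,0],
    [-0.0017,0.0006,0.113,-0.002,-0.001,0,0],
    [-0.0017,0.0006,0.125,-0.002,-0.001,0,0],
    [-0.0017,0.0006,0.131,-0.002,-0.001,0,0],
    [-0.0017,0.0006,0.133,-0.002,-0.001,0,0],
    [-0.0017,0.0006,0.133,-0.002,-0.001,0,0],
  ],
)

```text
time_s: 37.9
eef_pos: [0.5041, -0.3321, 0.1375]
ee_rot: [2.19, 2.252, 0.0]
contact_force: [-0.6, -0.6, -0.8]
width: 0.452
```

play_rows(
  steps=[
    [0,0,0,0,0,0,65],
    [0,0,0,0,0,0,65],
    [0,0,0,0,0,0,65],
    [0,0,-0.04,0,0,0,65],
    [0,0,-0.09,0,0,0,65],
    [0.04,0,-0.1,0,0,0,65],
    [0.1,0.01,-0.1,0,0,0,65],
    [0.16,0.02,-0.1,0,0,0,65],
    [0.22,0.03,-0.1,0,0,0,65],
    [0.28,0.04,-0.1,0,0,0,65],
  ],
)

```text
time_s: 39.15
eef_pos: [0.5364, -0.0492, 0.2379]
ee_rot: [2.19, 2.251, 0.001]
contact_force: [1.1, 0.4, 0.3]
width: 0.649
```

```bash
python3 - <<'E'
from h import *
c=cam('top');blobs(c,'purple',[.095],100);blobs(c,'green',[.095,.087],80)
c=cam('wrist');blobs(c,'green',[.087],500)
delta([(.5475,.0064,.22)],91.5)
E
```

```text
purple [377, 227, 14, 15, 167] [383.5 234.1] [[0.5822, -0.2507]]
purple [414, 261, 15, 15, 173] [421.  268.1] [[0.5035, -0.332]]
green [478, 219, 31, 31, 542] [490.3 234.3] [[0.5759, -0.4918], [0.5766, -0.4946]]
green [343, 264, 15, 15, 171] [350.1 271.3] [[0.5002, -0.1726], [0.5004, -0.1731]]
green [117, 136, 56, 79, 1316] [155.8 168.7] [[0.4901, -0.1346]]
green [55, 156, 58, 58, 2629] [ 83.7 184.2] [[0.5003, -0.1771]]
green [340, 208, 71, 56, 653] [363. 222.] [[0.5179, -0.0131]]
green [365, 244, 53, 51, 1882] [390.  267.3] [[0.5458, 0.0053]]
t 39.25 pos [ 0.5364 -0.0458  0.2379] yaw 91.94 q6 -1.83 q1 -0.23 F [-0.7 -2.  -0.1] w 0.651
[0.0517, 0.0128, 0.018] w [0.0008, -0.0017, 0.0077]
```

play_rows(
  steps=[
    [0.03,0.006,0.01,0,-0.001,0.007,68],
    [0.0515,0.0125,0.018,0,-0.001,0.007,68],
    [0.0515,0.0125,0.018,0,-0.001,0.007,68],
    [0.0515,0.0125,0.018,0,-0.001,0.007,68],
  ],
)

```text
time_s: 39.75
eef_pos: [0.5473, 0.0052, 0.2202]
ee_rot: [2.191, 2.25, 0.001]
contact_force: [0.3, 0.4, 0.4]
width: 0.684
```

```bash
python3 - <<'E'
from h import *
c=cam('wrist');blobs(c,'green',[.087],500)
delta([(.547,.006,.128)],91.5)
E
```

```text
green [25, 117, 69, 89, 2326] [ 70.  156.8] [[0.4939, -0.126]]
green [287, 231, 57, 55, 2441] [315.  258.2] [[0.5468, 0.0058]]
t 39.8 pos [0.5473 0.005  0.2204] yaw 91.49 q6 -1.73 q1 -0.13 F [-0.4 -0.4  0. ] w 0.679
[0.001, -0.0004, 0.0924] w [0.0014, -0.0003, -0.0003]
```

play_rows(
  steps=[
    [0.001,-0.0005,0.05,0,0,0,68],
    [0.001,-0.0005,0.084,0,0,0,68],
    [0.001,-0.0005,0.0925,0,0,0,68],
    [0.001,-0.0005,0.0925,0,0,0,68],
    [0.001,-0.0005,0.0925,0,0,0,0],
    [0.001,-0.0005,0.0925,0,0,0,0],
    [0.001,-0.0005,0.0925,0,0,0,0],
    [0.001,-0.0005,0.0925,0,0,0,0],
    [0.001,-0.0005,0.0925,0,0,0,0],
    [0.001,-0.0005,0.0925,0,0,0,0],
  ],
)

```text
time_s: 41.05
eef_pos: [0.5474, 0.0059, 0.1288]
ee_rot: [2.191, 2.248, 0.003]
contact_force: [-2.0, -2.5, 5.5]
width: 0.451
```

play_rows(
  steps=[
    [0,0,-0.03,0,0,0,0],
    [0,0,-0.08,0,0,0,0],
    [0,0,-0.13,0,0,0,0],
    [-0.04,0.01,-0.14,0,0,0,0],
    [-0.1,0.025,-0.14,0,0,0,0],
    [-0.15,0.037,-0.14,0,0,0,0],
    [-0.175,0.037,-0.14,0,0,0,0],
    [-0.175,0.037,-0.14,0,0,0,0],
  ],
)

```text
time_s: 42.05
eef_pos: [0.5881, -0.1698, 0.2679]
ee_rot: [2.195, 2.246, 0.002]
contact_force: [0.6, 1.2, -1.4]
width: 0.443
```

```bash
python3 - <<'E'
from h import *
delta([(*cell(.04,.08),.18),(*cell(.04,.08),.137)],91.5)
E
```

```text
t 42.05 pos [ 0.5881 -0.1698  0.2679] yaw 91.33 q6 -2.0 q1 -0.41 F [ 0.6  1.2 -1.4] w 0.443
[-0.0001, -0.0083, 0.0879] w [0.0016, -0.0005, -0.003]
[-0.0001, -0.0084, 0.1309] w [0.0016, -0.0005, -0.003]
```

play_rows(
  steps=[
    [0,-0.0083,0.02,0.001,0,-0.003,0],
    [0,-0.0083,0.055,0.001,0,-0.003,0],
    [0,-0.0083,0.078,0.001,0,-0.003,0],
    [0,-0.0083,0.086,0.001,0,-0.003,0],
    [0,-0.0083,0.096,0.001,0,-0.003,0],
    [0,-0.0083,0.111,0.001,0,-0.003,0],
    [0,-0.0083,0.123,0.001,0,-0.003,0],
    [0,-0.0083,0.129,0.001,0,-0.003,0],
    [0,-0.0083,0.1305,0.001,0,-0.003,0],
    [0,-0.0083,0.1305,0.001,0,-0.003,0],
  ],
)

```text
time_s: 43.3
eef_pos: [0.5801, -0.17, 0.1376]
ee_rot: [2.192, 2.25, 0.001]
contact_force: [0.7, -0.8, -2.4]
width: 0.448
```

play_rows(
  steps=[
    [0,0,0,0,0,0,65],
    [0,0,0,0,0,0,65],
    [0,0,0,0,0,0,65],
    [0,0,-0.04,0,0,0,65],
    [0,0,-0.1,0,0,0,65],
    [0,0,-0.16,0,0,0,65],
    [0.06,-0.03,-0.2,0,0,0,65],
    [0.12,-0.06,-0.2,0,0,0,65],
    [0.18,-0.09,-0.2,0,0,0,65],
    [0.24,-0.11,-0.2,0,0,0,65],
  ],
)

```text
time_s: 44.55
eef_pos: [0.4713, 0.0467, 0.338]
ee_rot: [2.192, 2.248, 0.003]
contact_force: [0.6, 0.5, 0.4]
width: 0.651
```

```bash
python3 - <<'E'
from h import *
T=lambda p:None
c=cam('top');save(c,'t4')
for n in ('purple','green','blue','red'): blobs(c,n,[.095],100)
print([cell(x,y).round(4).tolist() for x in(-.04,.04) for y in (-.08,0,.08)])
c=cam('scene');save(c,'s4');blobs(c,'red',[],50)
E
```

```text
purple [377, 227, 14, 15, 165] [383.5 234.2] [[0.582, -0.2506]]
purple [414, 261, 15, 15, 172] [420.9 268.1] [[0.5034, -0.3319]]
green [478, 219, 31, 31, 535] [490.4 234.3] [[0.5758, -0.4919]]
green [341, 229, 15, 15, 168] [347.7 235.8] [[0.5804, -0.1695]]
green [343, 264, 15, 15, 169] [350.1 271.4] [[0.5001, -0.1727]]
blue [412, 226, 14, 14, 165] [418.6 232.6] [[0.5838, -0.3301]]
red [379, 262, 14, 14, 162] [385.4 268.3] [[0.505, -0.252]]
red [107, 278, 16, 15, 189] [114.4 285.1] [[0.4824, 0.3574]]
red [338, 332, 34, 14, 339] [354.6 338.5] [[0.351, -0.178]]
[[0.5041, -0.332], [0.502, -0.252], [0.4999, -0.1721], [0.5841, -0.3299], [0.582, -0.25], [0.5799, -0.17]]
red [407, 133, 12, 15, 120] [412.2 139.7] []
red [373, 145, 13, 15, 131] [378.9 151.9] []
red [228, 233, 30, 16, 233] [242.  240.3] []
red [245, 257, 15, 11, 119] [251.9 261.9] []
red [243, 276, 22, 15, 135] [252.7 284.5] []
```

View pics/s4.png

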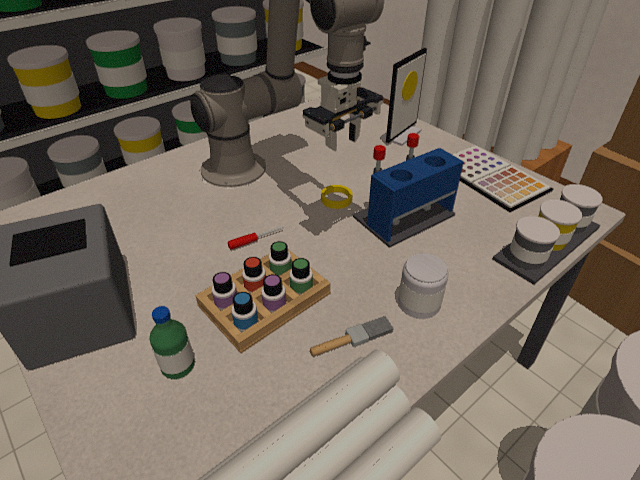

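Scene: six upright pots fill the tray at (200–330, 240–330), both nests are empty and both knobs are down at (379,152) and (412,140). The arm is clear, so I'm handing in.

play_rows(
  steps=[
    [0,0,0,0,0,0,65],
    [0,0,0,0,0,0,65],
    [0,0,0,0,0,0,65],
  ],
)

```text
time_s: 45.02
eef_pos: [0.4706, 0.0485, 0.3381]
ee_rot: [-2.188, -2.254, -0.003]
contact_force: [0.6, -1.0, -0.2]
width: 0.65
```

```bash
python3 -c "
from rig import r
print(r.sign_off())"
```

```text
the job is handed in; nothing more can be done
None
```

I handed the job in at about 45 s, with all six tray cells full. I lifted both knobs and moved the two stuck pots (red and green) into the tray. I then pushed both knobs down and filled the last three cells with the three spares, so none is left on the table.

**Tray:** the last top view puts every cap within about 3 mm of its cell centre, and the scene view shows all six pots upright. The red pot is the furthest off, at about 3 mm. The pot already in the tray has not measurably moved.

**Knobs:** both read within about 2 mm of their starting height, against the 8 mm allowed.

**Deviations:**
- **Late first grip:** the fingers closed late on knob a, so the first lift stopped at about 38 mm. I finished it in a second lift.
- **Purple spare moved:** it was knocked about 5 cm mid-run, as the task warned. I found it again in the images and gripped it from a different angle.

No check failed, and the hand-in reported no verdict.

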